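# Wake the radio, the aircraft and its safety button in the right order

### The job

Bring the bench-test quadcopter to life with light fingertip presses only: first hold the hand-held radio's round power button (between its two sticks) down for about a second and let it up, then push the aircraft's latching main switch on the front of its top deck fully home, and only then hold the small safety button on top of its satellite puck down for about a second and let it up. Do not press the radio's button again once the aircraft is powered, do not grasp, lift or shove the radio, the aircraft or anything lying round them, and finish clear of everything.

Things in the scene. Friction and masses are not known exactly. Their poses are not given: they have to be found in the camera images.
- aircraft: Loose quadcopter, 1.1 kg, standing on four white legs, propellers off: two black decks, four white arms in an X (along the diagonals of its axes) with a motor 165 mm out at each end (motor shafts reach 128 mm up, legs 142 mm out). Origin on the table under its centre; +x to its nose (a small camera), +y to its left, z up. The top deck (136 by 84 mm) has its upper face 114 mm above the table. It slides or tips if pushed hard.
- radio: Loose black hand-held radio control transmitter, 0.75 kg, lying on its back, about 180 mm wide (y) and 170 mm long (x), face 44 mm above the table. Origin on the table under its middle; +x to its top edge (carrying hoop, aerial, toggles), screen at the -x end, +y to its left. Two upright control sticks, 76 mm above the table, at x +20, y +55 and -55 mm.
- radio_button_top (a point): Centre of the top face of the radio's power button: a round metal cap 16 mm across, between the two sticks (at x +8, y 0 mm on the radio), standing 6 mm proud of a flat ring, 51.5 mm above the table. It moves with the cap.
- main_switch_top (a point): Centre of the top face of the aircraft's main switch: a round steel cap 16 mm across in a 25 mm steel bezel, on the centre line of the top deck near the nose (at x +42, y 0 mm on the aircraft), standing 9 mm proud of the bezel and 127 mm above the table when off. It moves with the cap.
- safety_button_top (a point): Centre of the top face of the safety button: a round grey cap 12 mm across in a thin white ring in the middle of the round black satellite puck (52 mm across, on a short mast at x -46, y 0 mm on the aircraft), standing 7 mm proud of the puck's top and 151 mm above the table. It moves with the cap.
- radio_button (a joint): How far the radio's power button is pressed, m: 0 up, 0.005 bottomed; sprung, 1.2 N to start and 4 N to bottom; counts as pressed from 0.0025; comes back up when let go.
- main_switch (a joint): How far the aircraft's main switch is pressed, m: 0 off (up), 0.007 against its stop; moves against about 3 N and stays where it is left; counts as fully home from 0.0045.
- safety_button (a joint): How far the safety button is pressed, m: 0 up, 0.005 bottomed; sprung, 1.2 N to start and 4 N to bottom; counts as pressed from 0.0025; comes back up when let go.
- spare_pack: Loose spare battery, a grey block 105 by 34 by 26 mm, lying behind the aircraft's tail. Origin under its centre. Leave alone.
- tape_roll: Loose roll of white tape lying flat, 90 mm across, 24 mm high, ahead of the aircraft's nose. Origin under its centre. Leave alone.
- hex_driver: Loose screwdriver, 160 mm long with a 26 mm grey handle, lying along the radio's lower edge. Origin on the table under its middle. Leave alone.
- prop_a: Loose black two-bladed propeller, 204 mm long, 9 mm high, lying flat beyond the screwdriver. Origin under its hub. Leave alone.
- prop_b: Another such propeller, lying flat behind the spare battery. Origin under its hub. Leave alone.
- glue_bottle: Loose white bottle, 32 mm across, 85 mm high, standing beyond the radio's top edge. Origin under its centre. Leave alone.
- screw_tray: Loose aluminium tray of screws, 75 by 105 by 16 mm, on the far side of the mat, between the radio and the aircraft. Origin under its centre. Leave alone.
Mind the look-alikes: they are no part of the job. Leave any pink look-alike of the radio alone.

How it is judged (in metres and radians):
On the way, in this order (a step that is already met when the one before it is completed fails the run):
1. the radio's power button is held pressed while the aircraft is still off (value of joint radio_button above 0.0025 m and value of joint main_switch below 0.002 m), for 0.6 s.
2. the radio's button is let up and the aircraft's main switch is pushed home (value of joint main_switch above 0.0045 m and value of joint radio_button below 0.0012 m), for 0.1 s.
3. the safety button is held pressed with the main switch home (value of joint safety_button above 0.0025 m and value of joint main_switch above 0.0045 m), for 0.6 s.
At the end, for the whole second after the job is handed in: The main switch is home (at least 4.5 mm down), the radio's button and the safety button are up again (within 1.2 mm), and the radio and the aircraft stand level, at rest and within 20 mm of where they started (all of step 2 and value of joint safety_button below 0.0012 m and distance of each of aircraft, radio from where it was at the start of the episode below 0.02 m and angle between each of aircraft, radio's own z axis and vertical below 0.05 rad and linear speed of each of aircraft, radio below 0.02 m/s); the robot touches nothing.
It fails at once if the safety button is pressed before the aircraft is powered (value of joint safety_button above 0.0025 m and value of joint main_switch below 0.0045 m).
It fails at once if the radio's button is pressed while the aircraft is powered (value of joint radio_button above 0.0025 m and value of joint main_switch above 0.0045 m).
It fails at once if the aircraft or the radio is pressed harder than 20 N (contact force between any of the arm, the fingers and aircraft above 20 N or contact force between any of the arm, the fingers and radio above 20 N).
It fails at once if the aircraft or the radio is shoved, lifted or tipped (distance of any of aircraft, radio from where it was at the start of the episode above 0.025 m or height (world z) of any of aircraft, radio above 0.008 m or angle between any of aircraft, radio's own z axis and vertical above 0.12 rad).
It fails at once if a bystander is moved (distance of any of spare_pack, tape_roll, hex_driver, prop_a, prop_b, glue_bottle, screw_tray from where it was at the start of the episode above 0.02 m).
It also fails if it takes over 58 s, if anything falls off the work surface, if the arm or the gripper's body presses on something with over 40 N, if the wrist force passes 120 N, or if a joint passes its speed limit or range.

### The arm

A 6-joint arm with a two-finger parallel gripper is mounted at the origin on the work surface. World frame = base frame: x ahead of the robot, y to its left, z up, the work surface at z = 0. Lengths are in m, angles in degrees, forces in N, time in s.
With the tool pointing down it reaches from about 0.325 to 0.9 m from the base axis. Payload 6.1 kg.
Tool frame: the origin (TCP) lies on the mounting face of the last link; the fingertips stand 173 mm ahead of it and the grasp point (between the pads) lies 155 mm ahead of it; x points along the fingers, z is the direction in which the jaws open and shut, and the axes are right-handed (so a half turn about x gives the same grasp; the last joint's range is limited). The gripper opens to 85 mm and grips with 20 to 120 N. Pads are 22 mm wide; open, the fingers measure 114 mm over their backs; the gripper's body (76 mm by 85 mm) begins 54 mm behind the grasp point. The pads swing forward as they close: fully open they stand 13 mm farther back than shut.
Start: joints at [67.546, 12.628, 87.462, -0, 79.91, -7.225], TCP at [0.164, 0.603, 0.405] pointing down, gripper open.
Joint ranges: [-170.65, 170.65], [-52.31, 119.04], [5.05, 147.46], [-71.25, 251.25], [11.57, 151.72], [-153.62, 153.62]. Speed limits (degrees/s): [147.25, 147.25, 172.46, 180, 180, 180].

### API

Orientations are given as a 3x3 rotation matrix whose columns are the frame's x, y, z axes.
In Python, from workcell import robot gives the robot as it stands.
- The arm moves only by the tool arm_command, never from a script. Its arguments are lists of equal length, an entry for each row: "rot": the turn, a rotation vector about the tool's x, y, z in units of 5 degrees (1.0 is 5 degrees), a list of three; "linear": the shift along the tool's x, y, z in m, a list of three; "gripper": the closure, from 0 (fully open) to 1 (shut). In form: {"rot": [[ax, ay, az], ...], "linear": [[dx, dy, dz], ...], "gripper": [gripper, ...]}. A call has 1 to 12 rows; each row shifts and turns the commanded pose from where the row before left it, along the tool's axes as they then stand; what a row does not reach is not made up. A row lasts 1/8 s, in which the tool goes at most 62.5 mm and 10.7 degrees, less where a joint would pass 70% of its speed; a pose out of reach is approached as far as the arm can. A call with a gripper value outside its range is refused whole. The fingers move at their own pace and stop on an object; "newtons" is the grip in N (left out, the last holds). Time passes only in rows, so rows that do not move let the fingers close. It gives the time, the measured TCP pose, the force and the opening at its end, in the units of the state.
- robot.observe(): the state, without advancing time (a new reading comes with each control period).
- robot.get_image(name): name is "side" or "top" or "wrist"; returns the picture (400x640x3 uint8, blue, green, red); there is no depth.
- robot.camera_params(name): a dict with "mtx" (3x3 intrinsics, pixels), "k1" (the pictures are not rectified: a ray, as slopes to the right and down, at radius r is drawn at 1 + k1 r^2 times it, then the intrinsics apply), "R" (3x3) and "t" (3): a world point X has camera coordinates R X + t; the wrist camera has in their place "tool_from_camera" (4x4, takes a point from camera to tool coordinates, whose origin is the TCP and whose axes are the tool frame's). Camera axes: x right, y down, z forward; pixel columns grow to the right and rows downward; lengths in m; the calibration is good to about 2 mm. A picture is of the moment at which its call begins: read the wrist's pose just before it. camera_params takes no time and is no camera call.
- robot.close_job(): hands the job in, once; it reports no verdict.
The state is a dict: "t": time; "qpos": joint angles; "joint_vel": joint speeds; "effort": joint torques, N m; "ee_pos": TCP position; "eef_rot": TCP orientation; "ft_force": force on the tool from outside, world axes, zero at the start; "moment": the same for the moment, N m; "gripper_width": finger opening in m.
Only numpy, scipy, OpenCV 4.12 (cv2) and the standard library are available. Lean on these libraries where they do the work, as an engineer would, in place of code of your own. Each camera call takes 0.05 s, during which the arm holds its last target.

## Working session

There is one attempt and no reset: what is moved stays moved. The work goes in short steps, Python scripts to look and compute and a tool call to move; the robot and the scene stay as the last step left them, time stands still between calls to the robot, and variables do not carry over. Pictures are saved under pics/ and viewed, and the job is handed in when it is done.

Besides the shell and the picture viewer there is one more tool, called as name(argument=value, ...) on one line, values as JSON. arm_command: Moves the arm, as the interface text tells. Its arguments: {"type":"object","properties":{"rot":{"type":"array","items":{"type":"array","items":{"type":"number"}}},"linear":{"type":"array","items":{"type":"array","items":{"type":"number"}}},"gripper":{"type":"array","items":{"type":"number"}},"newtons":{"type":"number"}},"required":["rot","linear","gripper"]}

```bash
mkdir -p pics; ls; python3 - <<'E'
from workcell import robot
import cv2
s=robot.observe(); print(s)
for n in ["side","top","wrist"]:
    cv2.imwrite(f"pics/{n}0.png",robot.get_image(n)); print(n,robot.camera_params(n))
E
```

```text
pics
{'t': 0.0, 'qpos': array([ 6.75463294e+01,  1.26753714e+01,  8.75265750e+01, -1.38653368e-04,
        7.99089999e+01, -7.22389807e+00]), 'joint_vel': array([ 0.00292324,  0.01229053,  0.00174774,  0.02174929,  0.09157761,
       -0.0389099 ]), 'effort': array([ 2.55383886e-03, -4.96920776e+01, -3.89383507e+01,  2.26639895e-05,
        1.15267365e-02, -5.35620700e-05]), 'ee_pos': array([0.16406983, 0.60279979, 0.40359002]), 'eef_rot': array([[-7.37371012e-04, -9.64880146e-01,  2.62689475e-01],
       [-1.79048844e-03,  2.62690399e-01,  9.64878515e-01],
       [-9.99998125e-01,  2.41130979e-04, -1.92130704e-03]]), 'ft_force': array([-0.24331271,  0.68434428, -0.23902013]), 'moment': array([ 0.02253092, -0.04634613, -0.01720281]), 'gripper_width': 0.08542875936130286}
side {'mtx': array([[466.21525646,   0.        , 317.35382867],
       [  0.        , 466.21525646, 196.41242424],
       [  0.        ,   0.        ,   1.        ]]), 'k1': -0.04853990411238049, 'R': array([[-9.93922611e-01, -1.10079689e-01,  5.51866989e-04],
       [-6.27323034e-02,  5.62283624e-01, -8.24561571e-01]
[... 368 characters left out ...]
 [-0.993311  , -0.01634645, -0.11430685],
       [ 0.114177  ,  0.00867113, -0.99342258]]), 't': array([0.02396068, 0.55934232, 1.23579013])}
wrist {'mtx': array([[292.03957626,   0.        , 321.87240409],
       [  0.        , 292.03957626, 198.65340065],
       [  0.        ,   0.        ,   1.        ]]), 'k1': -0.01275430887122131, 'tool_from_camera': array([[ 6.43053966e-04, -3.21498738e-01,  9.46909789e-01,
         3.09358093e-02],
       [-2.17927189e-03, -9.46908187e-01, -3.21496714e-01,
         8.24850192e-02],
       [ 9.99997419e-01, -1.85683415e-03, -1.30954622e-03,
         6.71026354e-04],
       [ 0.00000000e+00,  0.00000000e+00,  0.00000000e+00,
         1.00000000e+00]])}
```

View pics/side0.png

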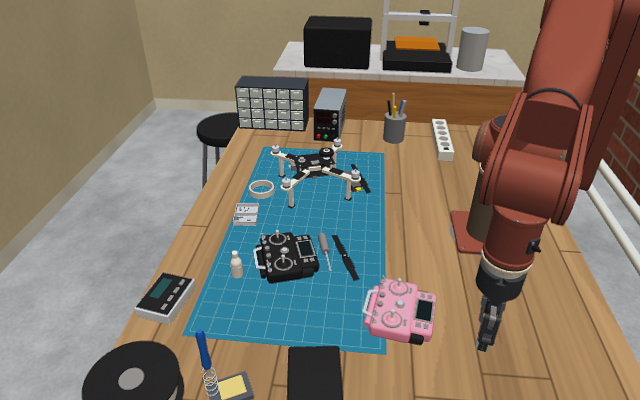

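View pics/top0.png

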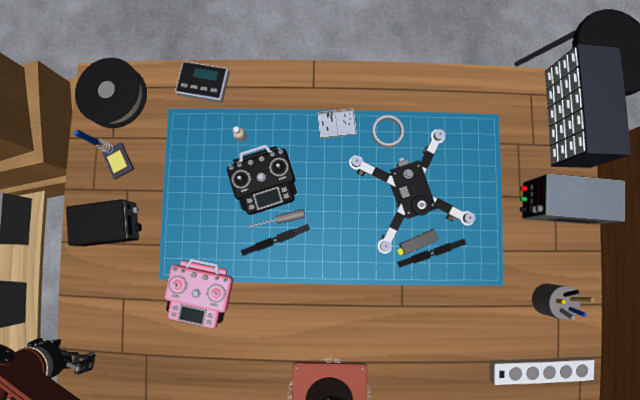

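View pics/wrist0.png

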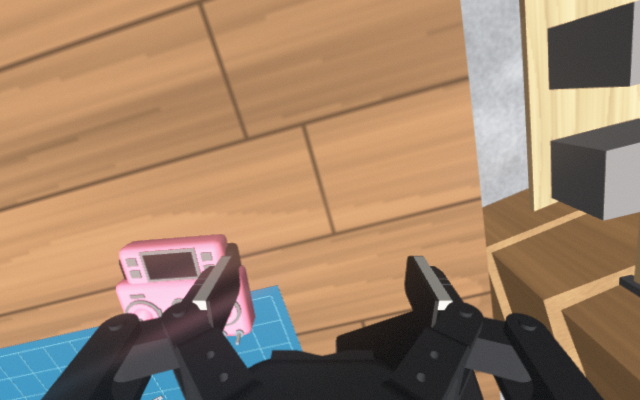

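The top view shows the black radio at about (262,180) and a pink look-alike at (198,293), which I will leave alone. The aircraft is at about (412,188), with its puck near (421,205) and its nose near (403,162). Next I'll zoom in on both.

```bash
python3 - <<'E'
import cv2,numpy as np
a=cv2.imread("pics/top0.png");s=cv2.imread("pics/side0.png")
A=cv2.resize(a[140:220,220:300],(400,400),interpolation=cv2.INTER_CUBIC)
B=cv2.resize(a[145:225,370:450],(400,400),interpolation=cv2.INTER_CUBIC)
cv2.imwrite("pics/c1.png",np.hstack([A,B]))
C=cv2.resize(s[225:285,250:330],(400,300),interpolation=cv2.INTER_CUBIC)
D=cv2.resize(s[140:200,275:355],(400,300),interpolation=cv2.INTER_CUBIC)
cv2.imwrite("pics/c2.png",np.hstack([C,D]))
E
```

```text
(no output)
```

View pics/c1.png

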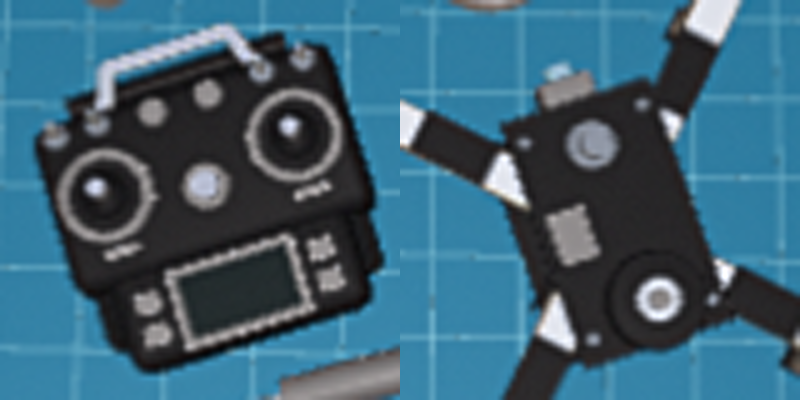

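View pics/c2.png

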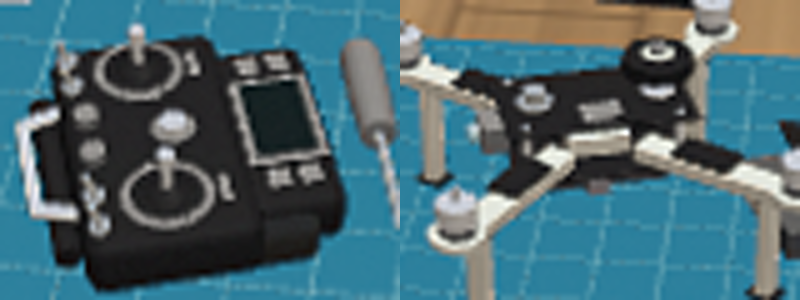

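Candidates by top-view pixel:
- **Radio power button:** the round cap between the sticks at (261,177). It could be confused with the small knobs at (250,162) and (261,159), the stick tips at (239,177) and (277,165), and the pink radio's button at (195,293).
- **Main switch:** the cap in the steel bezel near the nose at (409,173). It could be confused with the motor caps and deck screws.
- **Safety button:** the grey dot inside the white ring on the puck at (421,204).

The crops match the descriptions. Next I'll measure these points by casting rays.

```bash
cat > h.py <<'E'
import numpy as np,cv2
from workcell import robot
def slope(p,px):
    d=np.array([p["k1"],0,0,0,0.]) 
    return cv2.undistortPoints(np.array([[px]],float),p["mtx"],d).ravel()
def ray(name,px,s=None):
    p=robot.camera_params(name); r=np.append(slope(p,px),1)
    if name=="wrist":
        T=np.array(p["tool_from_camera"]);R=np.array(s["eef_rot"])
        return s["ee_pos"]+R@T[:3,3], R@T[:3,:3]@r
    R=np.array(p["R"]); return -R.T@p["t"], R.T@r
def plane(c,d,z): return c+d*(z-c[2])/d[2]
def tri(a,b):
    A=np.zeros((3,3));v=np.zeros(3)
    for c,d in (a,b):
        d=d/np.linalg.norm(d);M=np.eye(3)-np.outer(d,d);A+=M;v+=M@c
    return np.linalg.solve(A,v)
E
python3 - <<'E'
from h import *
for n,t,s,z in [("radio",(260.6,176.8),(284.4,249),.0515),("main",(408.6,173.2),(301.2,158),.127),("safe",(421.4,204.2),(325.8,149.6),.151)]:
    print(n,plane(*ray("top",t),z).round(4),plane(*ray("side",s),z).round(4),tri(ray("top",t),ray("side",s)).round(4))
# sticks and motors
for n,t,z in [("stickL",(238.6,177),.076),("stickR",(277.4,164.6),.076),("bezel",(408.4,173.6),.118)]: print(n,plane(*ray("top",t),z).round(4))
E
```

```text
radio [0.611  0.1987 0.0515] [0.6089 0.2028 0.0515] [0.6106 0.1991 0.0483]
main [ 0.6147 -0.1939  0.127 ] [ 0.6137 -0.1872  0.127 ] [ 0.6151 -0.1947  0.1227]
safe [ 0.5323 -0.2214  0.151 ] [ 0.5313 -0.2126  0.151 ] [ 0.5326 -0.2226  0.1455]
stickL [0.6057 0.255  0.076 ]
stickR [0.6411 0.1508 0.076 ]
bezel [ 0.6152 -0.195   0.118 ]
```

```bash
cat >> h.py <<'E'
def delta(target):
    s=robot.observe();return np.array(s["eef_rot"]).T@(np.array(target)-s["ee_pos"])
def st():
    s=robot.observe();print(round(s["t"],2),s["ee_pos"].round(4),s["ft_force"].round(2),s["qpos"].round(1),round(s["gripper_width"],4))
E
python3 - <<'E'
from h import *
print(delta((.611,.199,.3245)))
E
```

```text
[ 0.0796679  -0.53729312 -0.27214184]
```

arm_command(rot=[[0, 0, 0], [0, 0, 0], [0, 0, 0], [0, 0, 0], [0, 0, 0], [0, 0, 0], [0, 0, 0], [0, 0, 0], [0, 0, 0], [0, 0, 0], [0, 0, 0], [0, 0, 0]], linear=[[0, -0.045, -0.0227], [0, -0.045, -0.0227], [0.008, -0.045, -0.0227], [0.008, -0.045, -0.0227], [0.008, -0.045, -0.0227], [0.008, -0.045, -0.0227], [0.008, -0.045, -0.0227], [0.008, -0.045, -0.0227], [0.008, -0.045, -0.0227], [0.008, -0.045, -0.0227], [0.008, -0.045, -0.0227], [0.008, -0.042, -0.0224]], gripper=[1, 1, 1, 1, 1, 1, 1, 1, 1, 1, 1, 1], newtons=20)

```text
t: 1.65
ee_pos: [0.6119, 0.198, 0.3241]
eef_rot: [[-0.0, -0.965, 0.263], [-0.0, 0.263, 0.965], [-1.0, 0.0, -0.0]]
ft_force: [0.3, 0.1, -0.1]
gripper_width: 0.0001
```

arm_command(rot=[[0, 0, 0], [0, 0, 0]], linear=[[0, 0, 0], [0, 0, 0]], gripper=[1, 1])

```text
t: 1.9
ee_pos: [0.6105, 0.1995, 0.3242]
eef_rot: [[-0.001, -0.965, 0.263], [0.0, 0.263, 0.965], [-1.0, 0.001, -0.0]]
ft_force: [-0.1, -0.3, 0.2]
gripper_width: 0.0003
```

```bash
python3 - <<'E'
from h import *
st()
cv2.imwrite("pics/w1.png",robot.get_image("wrist"))
E
```

```text
1.9 [0.6105 0.1995 0.3242] [-0.08 -0.33  0.23] [ 11.1  18.7  89.    0.   72.4 -63.7] 0.0003
```

View pics/w1.png

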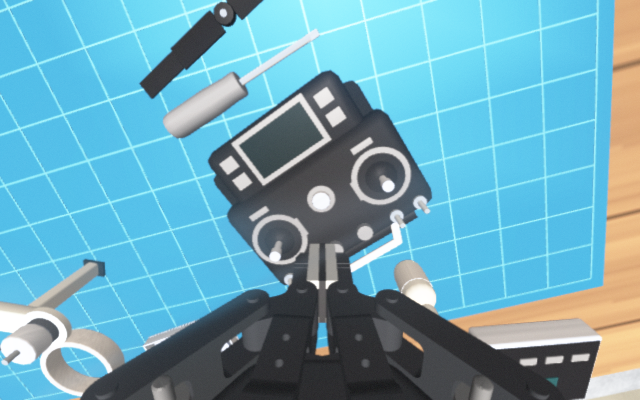

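The wrist view shows the radio's silver cap at about (321,199), with the closed fingertips ending at about (323,245). Next I'll measure its centroid.

```bash
python3 - <<'E'
from h import *
s=robot.observe();im=cv2.imread("pics/w1.png");g=cv2.cvtColor(im,cv2.COLOR_BGR2GRAY)
w=g[180:220,300:342];cv2.imwrite("pics/w1c.png",cv2.resize(w,None,fx=12,fy=12,interpolation=cv2.INTER_CUBIC))
for th in (100,200):
    m=(w>th).astype(np.uint8);n,l,stt,c=cv2.connectedComponentsWithStats(m)
    for i in range(1,n):
        if stt[i][4]>30:
            p=c[i]+[300,180];print(th,stt[i],p,plane(*ray("wrist",p,s),.0515 if th==200 else .0455))
E
```

```text
100 [  7   5  29  28 656] [320.83079268 198.62652439] [0.61154098 0.19903566 0.0455    ]
200 [  8   6  26  26 499] [320.73947896 198.65130261] [0.6095903  0.19951487 0.0515    ]
```

View pics/w1c.png

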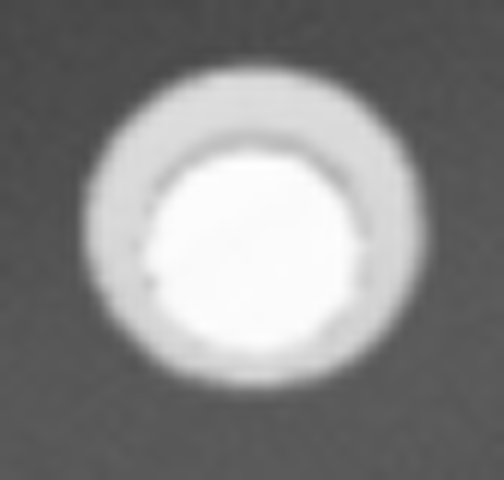

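The cap centre comes out at (0.611, 0.199), which agrees with the top view and the ring. I'll descend to just above it.

arm_command(rot=[[0, 0, 0], [0, 0, 0], [0, 0, 0], [0, 0, 0], [0, 0, 0], [0, 0, 0], [0, 0, 0]], linear=[[0.03, 0, 0], [0.03, 0, 0], [0.02, 0, 0], [0.01, 0, 0], [0, 0, 0], [0, 0, 0], [0, 0, 0]], gripper=[1, 1, 1, 1, 1, 1, 1])

```text
t: 2.82
ee_pos: [0.6114, 0.1995, 0.236]
eef_rot: [[0.002, -0.965, 0.263], [0.0, 0.263, 0.965], [-1.0, -0.002, 0.001]]
ft_force: [0.1, -0.2, -0.7]
gripper_width: -0.0
```

arm_command(rot=[[0, 0, 0], [0, 0, 0], [0, 0, 0], [0, 0, 0], [0, 0, 0]], linear=[[0.002, 0, 0], [0.002, 0, 0], [0.002, 0, 0], [0.001, 0, 0], [0, 0, 0]], gripper=[1, 1, 1, 1, 1])

```text
t: 3.45
ee_pos: [0.6108, 0.1994, 0.2275]
eef_rot: [[-0.0, -0.965, 0.263], [-0.0, 0.263, 0.965], [-1.0, 0.0, -0.0]]
ft_force: [0.6, 1.0, -0.7]
gripper_width: -0.0002
```

```bash
python3 - <<'E'
from h import *
st()
cv2.imwrite("pics/w2.png",robot.get_image("wrist"))
E
```

```text
3.45 [0.6108 0.1994 0.2275] [ 0.57  0.97 -0.7 ] [ 11.1  25.   92.1   0.   62.9 -63.7] -0.0002
```

View pics/w2.png

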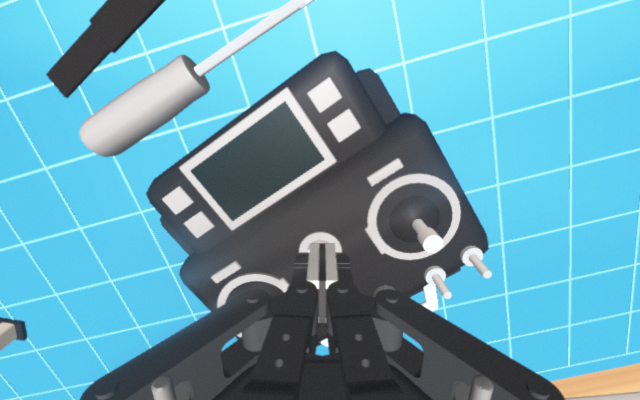

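The fingertips are centred over the ring at about (322,240), just above the cap. I'll press slowly from here.

arm_command(rot=[[0, 0, 0], [0, 0, 0], [0, 0, 0], [0, 0, 0], [0, 0, 0], [0, 0, 0]], linear=[[0.001, 0, 0], [0.001, 0, 0], [0.001, 0, 0], [0.001, 0, 0], [0.001, 0, 0], [0, 0, 0]], gripper=[1, 1, 1, 1, 1, 1])

```text
t: 4.25
ee_pos: [0.6109, 0.1994, 0.2228]
eef_rot: [[0.0, -0.965, 0.263], [0.0, 0.263, 0.965], [-1.0, -0.0, 0.0]]
ft_force: [-1.0, -0.4, 2.1]
gripper_width: 0.0
```

arm_command(rot=[[0, 0, 0], [0, 0, 0]], linear=[[0.001, 0, 0], [0, 0, 0]], gripper=[1, 1])

```text
t: 4.5
ee_pos: [0.6109, 0.1995, 0.2218]
eef_rot: [[0.0, -0.965, 0.263], [0.0, 0.263, 0.965], [-1.0, -0.0, 0.0]]
ft_force: [-0.6, 0.5, 2.7]
gripper_width: 0.0003
```

arm_command(rot=[[0, 0, 0], [0, 0, 0]], linear=[[0.001, 0, 0], [0, 0, 0]], gripper=[1, 1])

```text
t: 4.75
ee_pos: [0.6109, 0.1995, 0.2208]
eef_rot: [[0.0, -0.965, 0.263], [0.0, 0.263, 0.965], [-1.0, -0.0, 0.0]]
ft_force: [-1.9, -0.3, 3.4]
gripper_width: -0.0001
```

arm_command(rot=[[0, 0, 0], [0, 0, 0], [0, 0, 0], [0, 0, 0], [0, 0, 0], [0, 0, 0], [0, 0, 0], [0, 0, 0]], linear=[[0.0005, 0, 0], [0, 0, 0], [0, 0, 0], [0, 0, 0], [0, 0, 0], [0, 0, 0], [0, 0, 0], [0, 0, 0]], gripper=[1, 1, 1, 1, 1, 1, 1, 1])

```text
t: 5.75
ee_pos: [0.6109, 0.1995, 0.2202]
eef_rot: [[0.0, -0.965, 0.263], [0.0, 0.263, 0.965], [-1.0, -0.0, 0.0]]
ft_force: [-0.9, -0.4, 3.4]
gripper_width: -0.0
```

```bash
python3 - <<'E'
from h import *
st()
cv2.imwrite("pics/s1.png",cv2.resize(robot.get_image("side")[215:295,240:340],(700,560),interpolation=cv2.INTER_CUBIC))
E
```

```text
5.75 [0.6109 0.1995 0.2202] [-0.9  -0.37  3.43] [ 11.1  25.6  92.2  -0.   62.2 -63.7] -0.0
```

View pics/s1.png

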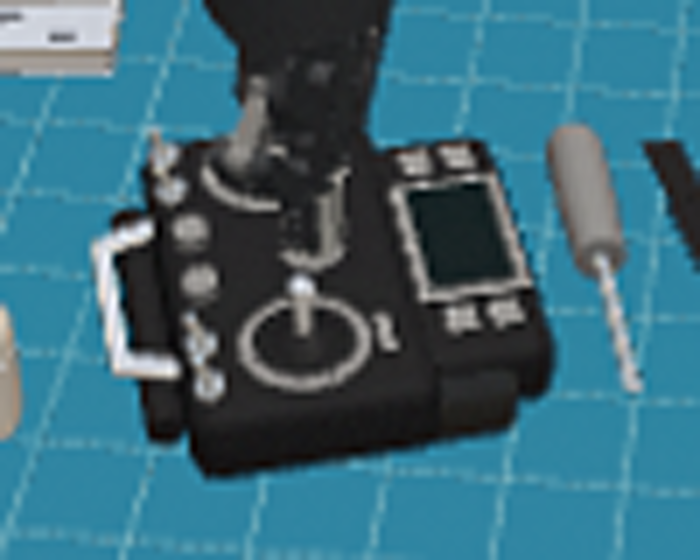

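The side view shows the fingertip on the cap inside its ring at about (315,255). The force of about 3.4 N and 4.3 mm of travel both mean it is pressed, and it has been held for over 1 s. I'll release it and go to hover above the main switch.

arm_command(rot=[[0, 0, 0], [0, 0, 0], [0, 0, 0], [0, 0, 0], [0, 0, 0], [0, 0, 0], [0, 0, 0]], linear=[[-0.01, 0, 0], [-0.03, 0, 0], [-0.04, 0, 0], [-0.04, 0, 0], [-0.04, 0, 0], [-0.02, 0, 0], [0, 0, 0]], gripper=[1, 1, 1, 1, 1, 1, 1])

```text
t: 6.68
ee_pos: [0.6111, 0.1995, 0.4017]
eef_rot: [[0.003, -0.965, 0.263], [0.001, 0.263, 0.965], [-1.0, -0.003, 0.001]]
ft_force: [-0.6, 0.3, 0.0]
gripper_width: -0.0001
```

```bash
python3 - <<'E'
from h import *
st(); print(delta((.615,-.194,.400)))
cv2.imwrite("pics/w3.png",robot.get_image("wrist"))
E
```

```text
6.67 [0.6111 0.1995 0.4017] [-0.61  0.28  0.04] [ 11.1  15.1  84.9  -0.   79.9 -63.7] -0.0001
[ 0.00149983 -0.10707823 -0.37867412]
```

View pics/w3.png

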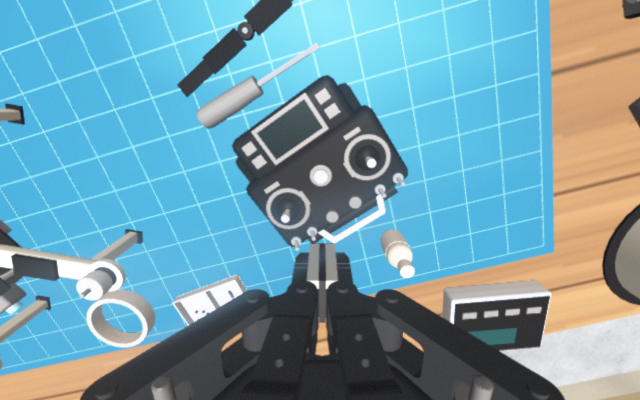

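The radio is undisturbed and its cap, at (321,175), is up again. I'll move across to the aircraft.

arm_command(rot=[[0, 0, 0], [0, 0, 0], [0, 0, 0], [0, 0, 0], [0, 0, 0], [0, 0, 0], [0, 0, 0], [0, 0, 0], [0, 0, 0], [0, 0, 0], [0, 0, 0], [0, 0, 0]], linear=[[0, -0.0107, -0.0379], [0, -0.0107, -0.0379], [0, -0.0107, -0.0379], [0, -0.0107, -0.0379], [0, -0.0107, -0.0379], [0, -0.0107, -0.0379], [0, -0.0107, -0.0379], [0, -0.0107, -0.0379], [0, -0.0107, -0.0379], [0, -0.0107, -0.0379], [0, 0, 0], [0, 0, 0]], gripper=[1, 1, 1, 1, 1, 1, 1, 1, 1, 1, 1, 1])

```text
t: 8.22
ee_pos: [0.6141, -0.194, 0.3979]
eef_rot: [[-0.003, -0.965, 0.263], [0.002, 0.263, 0.965], [-1.0, 0.004, 0.001]]
ft_force: [0.5, 1.0, -0.6]
gripper_width: 0.0002
```

```bash
python3 - <<'E'
from h import *
st()
im=robot.get_image("wrist");cv2.imwrite("pics/w4.png",im)
cv2.imwrite("pics/w4c.png",cv2.resize(im[90:240,240:400],(800,750),interpolation=cv2.INTER_CUBIC)[:600])
E
```

```text
8.22 [ 0.6141 -0.194   0.3979] [ 0.48  1.02 -0.62] [-24.5  15.5  84.7   0.   79.9 -99.3] 0.0002
```

View pics/w4.png

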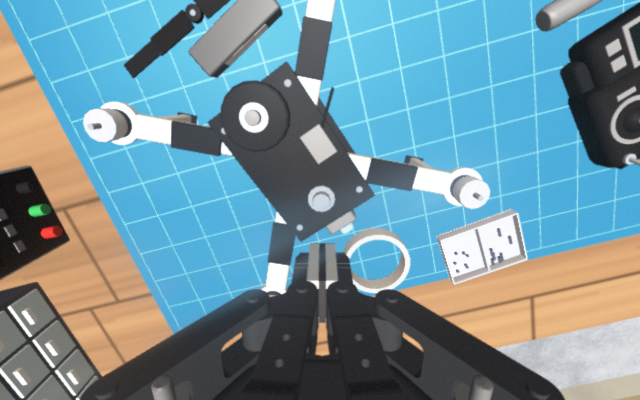

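View pics/w4c.png

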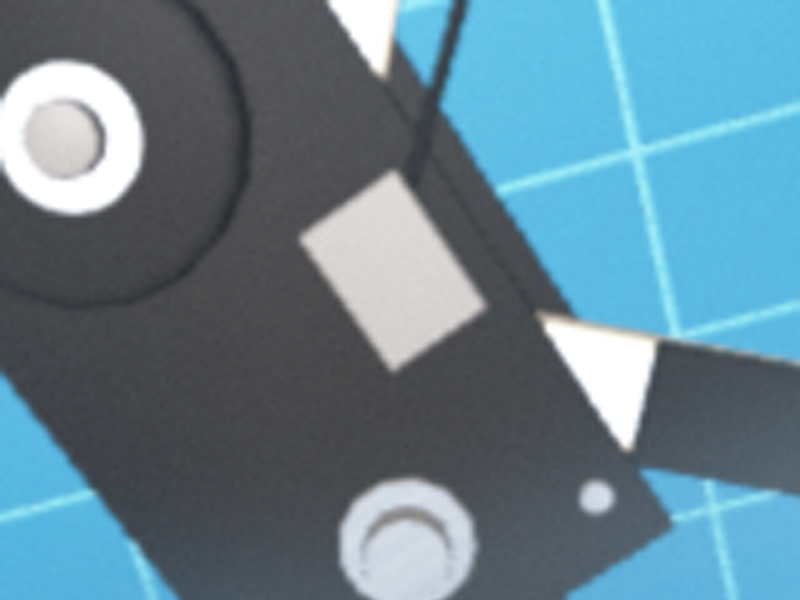

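The wrist view shows the main switch cap at about (321,200.6) and the safety cap at about (252.4,117.6) on the puck.

```bash
python3 - <<'E'
from h import *
s=robot.observe()
im=cv2.imread("pics/w4.png");st()
a=plane(*ray("wrist",(321,200.6),s),.127);b=plane(*ray("wrist",(252.4,117.6),s),.151)
print(a,b,np.linalg.norm((a-b)[:2]))
print(delta((*a[:2],.310)))
cv2.imwrite("pics/w4d.png",cv2.resize(im[180:220,300:342],None,fx=12,fy=12,interpolation=cv2.INTER_CUBIC))
E
```

```text
8.28 [ 0.6143 -0.1935  0.3984] [-0.12  0.14  0.49] [-24.5  15.5  84.7   0.   79.9 -99.3] -0.0002
[ 0.61445515 -0.19371705  0.127     ] [ 0.53282149 -0.22222237  0.151     ] 0.08646738538953011
[ 0.08841616 -0.00043806 -0.000261  ]
```

View pics/w4d.png

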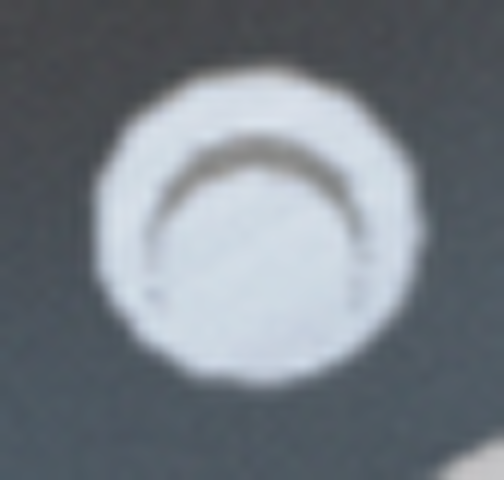

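arm_command(rot=[[0, 0, 0], [0, 0, 0], [0, 0, 0], [0, 0, 0], [0, 0, 0], [0, 0, 0], [0, 0, 0]], linear=[[0.03, -0.001, 0], [0.03, 0, 0], [0.02, 0, 0], [0.01, 0, 0], [0.005, 0, 0], [0, 0, 0], [0, 0, 0]], gripper=[1, 1, 1, 1, 1, 1, 1])

```text
t: 9.15
ee_pos: [0.6159, -0.1948, 0.3064]
eef_rot: [[0.002, -0.965, 0.263], [-0.001, 0.263, 0.965], [-1.0, -0.002, -0.0]]
ft_force: [-1.1, 0.8, 0.9]
gripper_width: 0.0003
```

```bash
python3 - <<'E'
from h import *
st()
im=robot.get_image("wrist")
s=robot.get_image("side")
cv2.imwrite("pics/w5.png",np.hstack([cv2.resize(im[120:320,240:400],(480,600)),cv2.resize(s[110:210,265:318],(318,600),interpolation=cv2.INTER_CUBIC)]))
E
```

```text
9.15 [ 0.6159 -0.1948  0.3064] [-1.12  0.8   0.87] [-24.5  20.1  89.2  -0.   70.6 -99.3] 0.0003
```

View pics/w5.png

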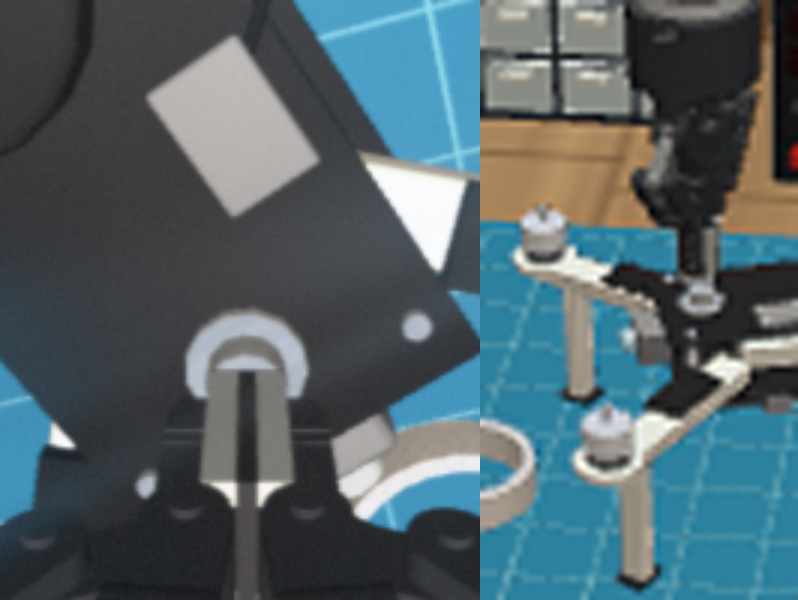

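The fingertips are centred on the switch bezel and just above it. I'll press.

arm_command(rot=[[0, 0, 0], [0, 0, 0], [0, 0, 0], [0, 0, 0], [0, 0, 0], [0, 0, 0], [0, 0, 0], [0, 0, 0], [0, 0, 0]], linear=[[0.0015, 0, 0], [0.0015, 0, 0], [0.0015, 0, 0], [0.0015, 0, 0], [0.001, 0, 0], [0.001, 0, 0], [0.001, 0, 0], [0.0005, 0, 0], [0, 0, 0]], gripper=[1, 1, 1, 1, 1, 1, 1, 1, 1])

```text
t: 10.38
ee_pos: [0.6155, -0.1946, 0.2956]
eef_rot: [[-0.0, -0.965, 0.263], [0.0, 0.263, 0.965], [-1.0, 0.0, 0.0]]
ft_force: [-1.7, 0.3, 2.2]
gripper_width: -0.0002
```

arm_command(rot=[[0, 0, 0], [0, 0, 0], [0, 0, 0], [0, 0, 0]], linear=[[0.001, 0, 0], [0.001, 0, 0], [0, 0, 0], [0, 0, 0]], gripper=[1, 1, 1, 1])

```text
t: 10.88
ee_pos: [0.6155, -0.1946, 0.2935]
eef_rot: [[-0.0, -0.965, 0.263], [0.0, 0.263, 0.965], [-1.0, 0.0, 0.0]]
ft_force: [-1.6, 1.1, 2.0]
gripper_width: -0.0001
```

arm_command(rot=[[0, 0, 0], [0, 0, 0]], linear=[[0.0005, 0, 0], [0, 0, 0]], gripper=[1, 1])

```text
t: 11.12
ee_pos: [0.6155, -0.1946, 0.2935]
eef_rot: [[-0.0, -0.965, 0.263], [-0.0, 0.263, 0.965], [-1.0, -0.0, -0.0]]
ft_force: [-3.0, 1.0, 4.3]
gripper_width: 0.0003
```

arm_command(rot=[[0, 0, 0], [0, 0, 0], [0, 0, 0]], linear=[[0.0005, 0, 0], [0, 0, 0], [0, 0, 0]], gripper=[1, 1, 1])

```text
t: 11.5
ee_pos: [0.6155, -0.1946, 0.2934]
eef_rot: [[0.0, -0.965, 0.263], [-0.0, 0.263, 0.965], [-1.0, -0.0, -0.0]]
ft_force: [-3.6, 0.2, 6.6]
gripper_width: -0.0
```

The tool stopped 7 mm below contact and the force rose to 6.6 N, so the switch is against its stop. I'll lift and go to hover over the safety button.

arm_command(rot=[[0, 0, 0], [0, 0, 0], [0, 0, 0], [0, 0, 0], [0, 0, 0], [0, 0, 0], [0, 0, 0], [0, 0, 0], [0, 0, 0]], linear=[[-0.01, 0, 0], [-0.03, 0, 0], [-0.04, 0, 0], [-0.04, 0, 0], [-0.012, 0.02, -0.013], [0, 0.03, -0.018], [0, 0.023, -0.018], [0, 0, 0], [0, 0, 0]], gripper=[1, 1, 1, 1, 1, 1, 1, 1, 1])

```text
t: 12.62
ee_pos: [0.5326, -0.2227, 0.425]
eef_rot: [[0.001, -0.965, 0.263], [-0.0, 0.263, 0.965], [-1.0, -0.001, 0.0]]
ft_force: [-0.0, 0.9, -0.1]
gripper_width: 0.0
```

```bash
python3 - <<'E'
from h import *
st();print(delta((.5322,-.222,.424)))
s=robot.observe()
im=robot.get_image("wrist");cv2.imwrite("pics/w6.png",im)
cv2.imwrite("pics/w6c.png",cv2.resize(im[170:230,280:360],(800,600),interpolation=cv2.INTER_CUBIC))
print(plane(*ray("wrist",(321.9,198.7),s),.151))
E
```

```text
12.62 [ 0.5326 -0.2227  0.425 ] [-0.04  0.88 -0.06] [ -30.5    5.4   93.4    0.    81.2 -105.3] 0.0
[0.00100067 0.00053471 0.00058518]
[ 0.53302362 -0.22241558  0.151     ]
```

View pics/w6.png

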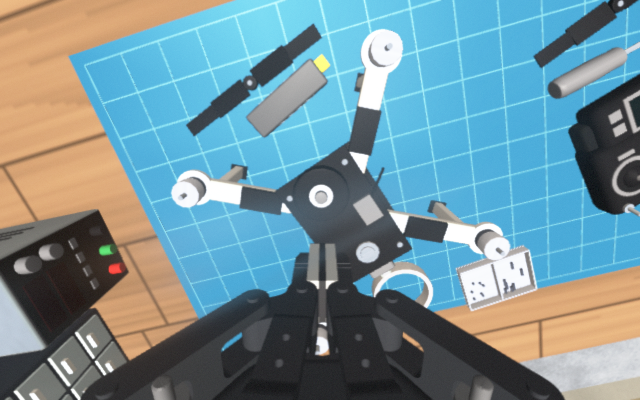

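View pics/w6c.png

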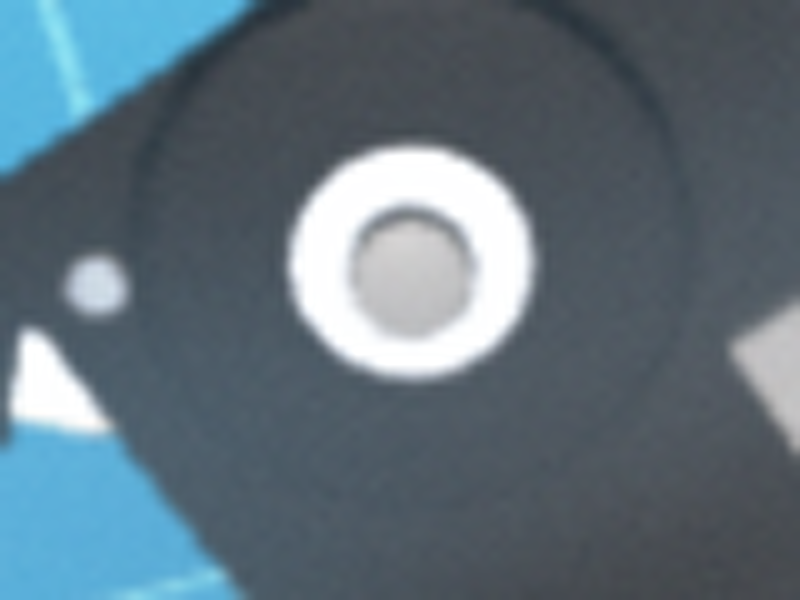

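The safety cap is at (320.6,197.3), within 1 mm of the tool axis. Before pressing it I'll check that the main switch at about (368,253) is down.

```bash
python3 - <<'E'
from h import *
im=cv2.imread("pics/w6.png");cv2.imwrite("pics/w6d.png",cv2.resize(im[233:273,348:390],None,fx=12,fy=12,interpolation=cv2.INTER_CUBIC))
E
```

```text
(no output)
```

View pics/w6d.png

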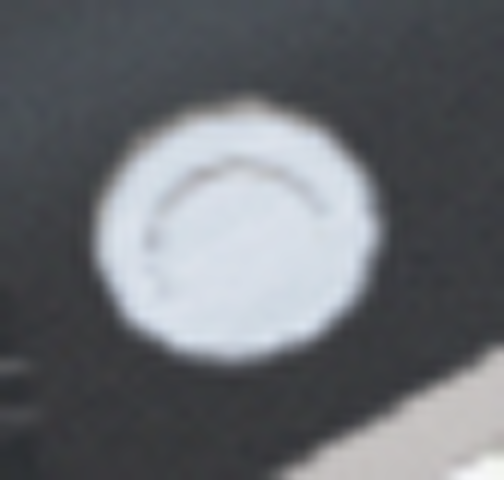

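arm_command(rot=[[0, 0, 0], [0, 0, 0], [0, 0, 0], [0, 0, 0], [0, 0, 0], [0, 0, 0], [0, 0, 0]], linear=[[0.03, 0.0005, 0], [0.03, 0, 0], [0.02, 0, 0], [0.01, 0, 0], [0.003, 0, 0], [0, 0, 0], [0, 0, 0]], gripper=[1, 1, 1, 1, 1, 1, 1])

```text
t: 13.55
ee_pos: [0.532, -0.2228, 0.3328]
eef_rot: [[0.002, -0.965, 0.263], [-0.001, 0.263, 0.965], [-1.0, -0.002, -0.001]]
ft_force: [-1.4, 1.1, 0.1]
gripper_width: 0.0002
```

```bash
python3 - <<'E'
from h import *
st()
im=robot.get_image("wrist")
s=robot.get_image("side")
cv2.imwrite("pics/w7.png",np.hstack([cv2.resize(im[120:320,240:400],(480,600)),cv2.resize(s[110:210,295:348],(318,600),interpolation=cv2.INTER_CUBIC)]))
E
```

```text
13.55 [ 0.532  -0.2228  0.3328] [-1.43  1.1   0.08] [ -30.6    9.6   98.9   -0.    71.4 -105.3] 0.0002
```

View pics/w7.png

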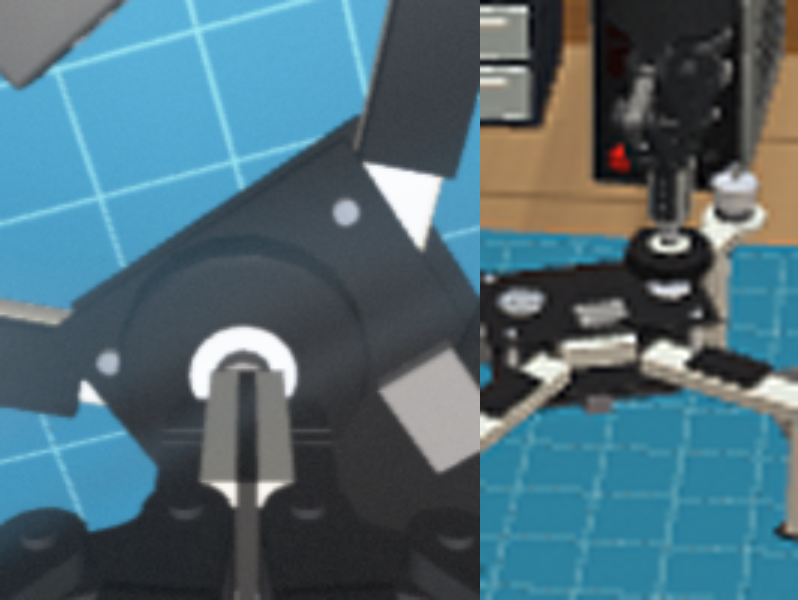

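The main switch cap sits nearly flush, so it is home. The fingertips are centred over the safety cap. I'll press.

arm_command(rot=[[0, 0, 0], [0, 0, 0], [0, 0, 0], [0, 0, 0], [0, 0, 0], [0, 0, 0], [0, 0, 0], [0, 0, 0]], linear=[[0.002, 0, 0], [0.002, 0, 0], [0.002, 0, 0], [0.002, 0, 0], [0.001, 0, 0], [0.001, 0, 0], [0, 0, 0], [0, 0, 0]], gripper=[1, 1, 1, 1, 1, 1, 1, 1])

```text
t: 14.65
ee_pos: [0.5317, -0.2226, 0.3218]
eef_rot: [[-0.0, -0.965, 0.263], [0.0, 0.263, 0.965], [-1.0, 0.0, -0.0]]
ft_force: [-1.3, 1.1, 2.5]
gripper_width: -0.0
```

arm_command(rot=[[0, 0, 0], [0, 0, 0], [0, 0, 0]], linear=[[0.001, 0, 0], [0.001, 0, 0], [0, 0, 0]], gripper=[1, 1, 1])

```text
t: 15.02
ee_pos: [0.5317, -0.2226, 0.3198]
eef_rot: [[0.0, -0.965, 0.263], [-0.0, 0.263, 0.965], [-1.0, -0.0, -0.0]]
ft_force: [-1.7, 1.5, 4.0]
gripper_width: 0.0004
```

Travel is now about 4.3 mm at about 4 N. I'll hold it for over a second, then lift.

arm_command(rot=[[0, 0, 0], [0, 0, 0], [0, 0, 0], [0, 0, 0], [0, 0, 0], [0, 0, 0], [0, 0, 0], [0, 0, 0]], linear=[[0.0003, 0, 0], [0, 0, 0], [0, 0, 0], [0, 0, 0], [0, 0, 0], [0, 0, 0], [0, 0, 0], [0, 0, 0]], gripper=[1, 1, 1, 1, 1, 1, 1, 1])

```text
t: 16.02
ee_pos: [0.5317, -0.2226, 0.3194]
eef_rot: [[-0.0, -0.965, 0.263], [0.0, 0.263, 0.965], [-1.0, 0.0, 0.0]]
ft_force: [-1.9, 1.0, 4.5]
gripper_width: 0.0001
```

arm_command(rot=[[0, 0, 0], [0, 0, 0], [0, 0, 0], [0, 0, 0], [0, 0, 0], [0, 0, 0], [0, 0, 0]], linear=[[-0.01, 0, 0], [-0.03, 0, 0], [-0.04, 0, 0], [-0.04, 0, 0], [-0.02, 0, 0], [0, 0, 0], [0, 0, 0]], gripper=[1, 1, 1, 1, 1, 1, 1])

```text
t: 16.9
ee_pos: [0.5314, -0.2225, 0.4573]
eef_rot: [[-0.003, -0.965, 0.263], [0.002, 0.263, 0.965], [-1.0, 0.003, 0.001]]
ft_force: [-0.2, 0.1, -0.8]
gripper_width: -0.0
```

```bash
python3 - <<'E'
from h import *
st()
im=robot.get_image("wrist");t=robot.get_image("side")
cv2.imwrite("pics/w8.png",im)
A=cv2.resize(im[140:300,230:410],(400,356));B=cv2.resize(t[140:200,275:355],(400,300),interpolation=cv2.INTER_CUBIC)
B=np.vstack([B,np.zeros((56,400,3),np.uint8)]);cv2.imwrite("pics/f.png",np.hstack([A,B]))
a=cv2.imread("pics/side0.png")
d=cv2.absdiff(a,t).max(2);print("changed radio area",(d[225:285,250:330]>60).sum(),"aircraft area",(d[165:205,275:365]>60).sum())
E
```

```text
16.9 [ 0.5314 -0.2225  0.4573] [-0.18  0.12 -0.85] [ -30.6    4.3   91.1   -0.    84.8 -105.3] -0.0
changed radio area 0 aircraft area 0
```

View pics/f.png

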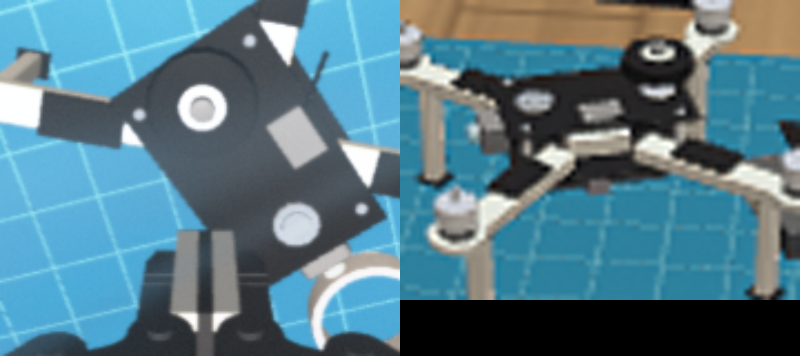

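The main switch is flush, the safety cap is up, and nothing has moved in the side view. I'll hand in.

```bash
python3 -c "
from workcell import robot
print(robot.close_job())"
```

```text
the job is handed in; nothing more can be done
None
```

I made all three presses in order with light fingertip contact and handed the job in at about 17 s; the hand-in gives no verdict.

| Press | Travel | Force at the wrist | Result |
|---|---|---|---|
| Radio power button | about 4.3 mm | about 3.4 N | held for over 1 s, then let up |
| Aircraft main switch | 7 mm | 6.6 N | against its stop |
| Safety button | about 4.5 mm | about 4.5 N | held for over 1 s, then let up |

**Last checks:**
- **Buttons:** In the closing pictures the main switch sits nearly flush in its bezel and the safety cap is up. The radio's cap was seen up right after its press and was not approached again.
- **Positions:** The side view showed no pixels changed from the start in the radio and aircraft areas I compared. I did not run that comparison on the other loose items.
- **Arm:** It finished about 130 mm above the puck, touching nothing.

**Disagreement:** The side camera's positions for the points differed from the top camera's by 4 to 9 mm. I used the top and wrist readings, which agreed to about 2 mm and matched the given spacings.

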